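# Slide the sample shelf into its notches and bolt it

## Robot

A 7-joint arm with a two-finger parallel gripper is mounted at the origin on a cart in front of the work surface, level with it; the furniture and walls round the work are solid. World frame = base frame: x ahead of the robot, y to its left, z up, the work surface at z = 0. Lengths are in m, angles in rad, forces in N, time in s.
With the tool pointing down it reaches from about 0.4 to 0.85 m from the base axis. Payload 4.5 kg.
Tool frame: the origin (TCP) lies midway between the tips of the shut fingers; the grasp point (between the pads) lies 19 mm behind it; z points along the fingers, y is the line along which they close (so a half turn about z gives the same grasp; the last joint's range is limited). The gripper opens to 88 mm and grips with 3 to 60 N. Pads are 18 mm wide; open, the fingers measure 123 mm over their backs; the gripper's body (75 mm by 187 mm) begins 45 mm behind the grasp point.
Start: joints at [1.363, 0.689, -0.195, 1.565, 0.157, 0.902, -0.215], TCP at [0.15, -0.607, 0.239] pointing down, gripper open.
Joint ranges: [-3.01, 3.01], [-0.46, 2.08], [-1.47, 1.51], [0.13, 2.56], [-1, 4.14], [0.04, 2.09], [-2.66, 2.66]. Speed limits (rad/s): [2.57, 2.57, 3.14, 3.14, 3.14, 3.14, 3.14].

## Interface

Orientations are given as a unit quaternion [x, y, z, w].
In Python, from plant import get_state, viewer, workorder gives the robot as it stands. The module is installed in compiled form; this text tells all that it offers.
- The arm moves only by the tool step_arm, never from a script. Its argument "motion" is a list of rows, each an object of numbers: "wx", "wy", "wz": the turn, a rotation vector about the tool's x, y, z each as a share of 180 degrees, from -1 to 1; "dx", "dy", "dz": the shift along the tool's x, y, z each as a share of 8 cm, from -1 to 1; "claw": the finger opening in mm, from 0 to 88.1. A call has 1 to 8 rows; each row is the pose to reach, as a shift and turn from the pose commanded when the call began, along the tool's axes at that moment, turning the shorter way round; what a row does not reach only later rows make up. A row lasts 1/10 s, in which the tool goes at most 50 mm and 8.59 degrees, less where a joint would pass 70% of its speed; a pose out of reach is approached as far as the arm can. A call with a number of a shift or a turn outside -1 to 1 is refused whole. A call with a gripper value outside its range is refused whole. The fingers move at their own pace and stop on an object; "force" is the grip in N (left out, the last holds). Time passes only in rows, so rows that repeat a pose let the fingers close. It gives the time, the measured TCP pose, the force, the opening and the grip force at its end, in the units of the state.
- get_state(): the state, without advancing time (a new reading comes with each control period).
- viewer.snapshot(name): name is "side" or "top" or "wrist"; returns (picture, depth): 480x640x3 uint8, red, green, blue; 480x640 float32, m along the optical axis (not along the pixel's ray), 0 where there is no reading.
- viewer.calibration(name): a dict with "vfov" (degrees; the focal length in pixels is half the picture's height over the tangent of half this angle, whatever the lens; pixels are square), "cx", "cy" (the principal point, pixels), "dist_coeffs" ([k1, k2, p1, p2, k3] as OpenCV has them; the pictures are not rectified), "extrinsics" (4x4, takes a point from camera to world coordinates). Camera axes: x right, y down, z forward; pixel columns grow to the right and rows downward; lengths in m; the calibration is good to about 2 mm. A picture is of the moment at which its call begins: read the wrist's pose just before it. calibration takes no time and is no camera call; for the wrist camera it gives the pose at the moment of the call.
- workorder.finish_job(): hands the job in; it is judged then, once.
The state is a dict: "clock": time; "q": joint angles; "qd": joint speeds; "joint_torque": joint torques, N m; "tool_pos": TCP position; "eef_rot": TCP orientation; "contact_force": force on the tool from outside, world axes, zero at the start; "moment": the same for the moment, N m; "opening": opening from 0.0 (shut) to 1.0 (fully open); "finger_force": force on a finger pad.
Only numpy, scipy, OpenCV 4.12 (cv2) and the standard library are available. Lean on these libraries where they do the work, as an engineer would, in place of code of your own. Each camera call takes 0.05 s, during which the arm holds its last target. There are 200 camera calls.

## Task

Lifting nothing, push the white shelf board by its blue lip along the rails of the frame with the fingertips until you feel it drop: all its feet are then in the rail notches and it sits level. Then push the red-knobbed brass bolt fully home over the board's edge and move clear. The dish and the black bung must stay standing on the board, and the tape roll, dropper bottle and screwdriver lying about must be left where they are.

Things in the scene. Friction and masses are not known exactly. Their poses are not given: they have to be found in the camera images.
- frame: Grey and aluminium rail frame fixed to the desk, 126 mm wide (x), 330 mm long (y = -158 to +172). Origin on the desk top midway between the rails. The board is pushed along its +y, roughly the robot's left. Base plate 6 mm thick. Cheeks at the sides, outer faces x = +-62 mm, tops 46 mm above the desk. Bolt housing at the +y end: 32 mm wide, y = 119 to 165 mm, top 55 mm above the desk.
- notch_centre (a point): Where the board's origin is, seen from above, when its feet are over the notches: frame x = 0, y = +25 mm, 30 mm above the desk (rail tops). Axes as the frame's. The rails lie along y at x = +-45 mm, 12 mm wide, 78 mm free between them down to the base plate, ends open at frame y = -147 mm. Two notches per rail, 17 mm long, 7 mm deep, at 55 mm either way from here (blue marks).
- board: Loose white board, 110 (x) by 140 mm (y), 0.4 to 0.8 kg. Origin mid-board at foot-sole level: 30 mm above the desk on the rails, 23 mm seated. Plate from 10 to 18 mm above the origin. Four black feet, 12 mm long, at x = +-45, y = +-55 mm. Starts 40 to 90 mm short (-y) of the notches; there the feet have 2.5 mm play and the far notch walls stop it. Sliding takes 2 to 8 N.
- push_lip (a point): Middle of the outer face of the blue lip at the board's -y end, the face to push on toward +y; 18 mm above the board's origin. The lip is 70 mm wide and reaches from 9 to 26 mm above the board's origin (39 to 56 mm above the desk while riding on the rails, 32 to 49 mm when seated).
- bolt_knob (a point): Centre of the red knob of the bolt: an upright cylinder 16 mm in diameter and 22 mm high, 57 to 79 mm above the desk, nothing taller around it. It travels with the bolt; push its +y side toward the frame's -y.
- bolt (a joint): Travel of the brass bolt toward the board (frame -y), in m: 0 to 0.005 at the start, 0.025 fully home against its stop. It stays where it is left; moving it takes about 2 N. Its tongue is 8 mm thick, underside 43 mm above the desk: when home it covers the top of the seated board's +y edge by some 15 mm; against a board that has not dropped it is blocked.
- dish: Shallow clear glass dish, 70 mm in diameter, 14 mm high, standing loose on the board toward its +y end; origin at the centre of its underside.
- bung: Black rubber stopper, 34 mm in diameter, 30 mm high, standing loose on the board near its -x, -y corner; origin at the centre of its underside.
- tape_roll: Cream tape roll, 104 mm across, 25 mm high, lying on the desk; origin at the centre of its underside. Leave alone.
- dropper: Brown dropper bottle with black cap, 34 mm wide, 102 mm high, standing on the desk; origin at the centre of its underside. Leave alone.
- driver: Blue screwdriver, 196 mm long, 25 mm thick, lying on the desk; origin at the centre of its underside. Leave alone.

How it is judged:
By the outcome, as a careful person would: the job done as asked, in the order asked, and still so for the second after the job is handed in, with the robot touching nothing.
It also fails if it takes over 48 s, if anything falls off the work surface, if the arm or the gripper's body presses on something with over 40 N, if the wrist force passes 120 N, or if a joint passes its speed limit or range.

## Working session

There is one attempt and no reset: what is moved stays moved. The work goes in short steps, Python scripts to look and compute and a tool call to move; the robot and the scene stay as the last step left them, time stands still between calls to the robot, and variables do not carry over. Pictures are saved under pics/ and viewed, at most 10 in all, crops included, and the job is handed in when it is done.

Besides the shell and the picture viewer there is one more tool, called after "Emit:" as name(argument=value, ...), one argument or row to a line, values as JSON. step_arm: Moves the arm, as the interface text tells. Shift numbers are shares of 8 cm and turn numbers shares of 180 degrees, none past 1 either way. Its arguments: {"type":"object","properties":{"motion":{"type":"array","items":{"type":"object","properties":{"wx":{"type":"number","minimum":-1,"maximum":1},"wy":{"type":"number","minimum":-1,"maximum":1},"wz":{"type":"number","minimum":-1,"maximum":1},"dx":{"type":"number","minimum":-1,"maximum":1},"dy":{"type":"number","minimum":-1,"maximum":1},"dz":{"type":"number","minimum":-1,"maximum":1},"claw":{"type":"number"}}}},"force":{"type":"number"}},"required":["motion"]}

```bash
mkdir -p pics; cat > h.py <<'E'
import numpy as np, cv2
from plant import get_state, viewer, workorder
def snap(n,f=None):
    c=viewer.calibration(n); p,d=viewer.snapshot(n)
    if f: cv2.imwrite('pics/'+f,p[:,:,::-1])
    np.savez('last_'+n,p=p,d=d,E=c['extrinsics'],v=c['vfov'],c=[c['cx'],c['cy']],k=c['dist_coeffs'])
    return p,d
def load(n):
    return np.load('last_'+n+'.npz')
def px(n,u,v,z=None):
    L=load(n); f=240/np.tan(np.radians(L['v'])/2); K=np.array([[f,0,L['c'][0]],[0,f,L['c'][1]],[0,0,1.]])
    r=cv2.undistortPoints(np.array([[[u,v]]],float),K,L['k'])[0,0]; r=np.array([r[0],r[1],1.])
    E=L['E']; 
    if z is None:
        P=r*L['d'][int(round(v)),int(round(u))]
        return E[:3,:3]@P+E[:3,3]
    w=E[:3,:3]@r; return E[:3,3]+w*(z-E[2,3])/w[2]
E
python3 - <<'E'
from h import *
snap('top','t0.png'); snap('side','s0.png')
s=get_state(); print(s)
E
```

```text
{'clock': 0.1, 'q': array([ 1.36279209,  0.6899216 , -0.19454827,  1.56623763,  0.15728163,
        0.90249014, -0.21506739]), 'qd': array([ 4.26092114e-04, -2.45509774e-03,  1.14235490e-03, -3.55129495e-03,
       -4.96234502e-05, -2.97426960e-04,  1.13339448e-03]), 'joint_torque': array([-2.22759663e-03, -5.28501964e+01, -1.27120301e+00, -1.53838688e+01,
       -5.25347621e-02,  1.96953639e-03,  3.42692897e-05]), 'tool_pos': array([ 0.14950066, -0.60627009,  0.23797817]), 'eef_rot': array([ 9.92692716e-01,  1.20666804e-01, -1.43046110e-04, -8.20831125e-04]), 'contact_force': array([0.06364528, 0.93654878, 0.32053305]), 'moment': array([ 0.02804597, -0.08579718,  0.00311861]), 'finger_force': 0.0, 'opening': 0.9991722688940614}
```

View pics/t0.png

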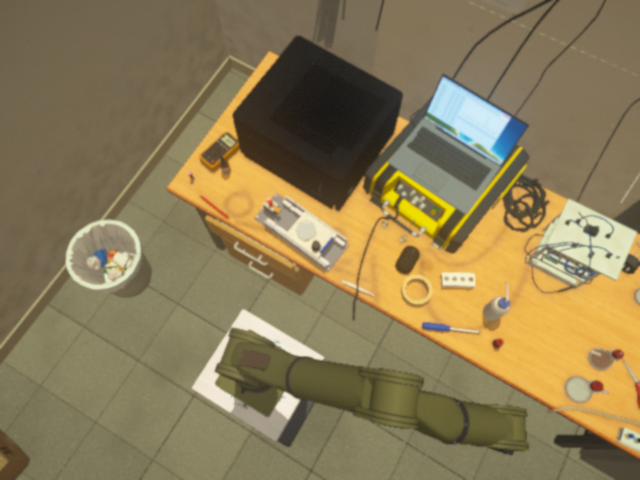

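View pics/s0.png

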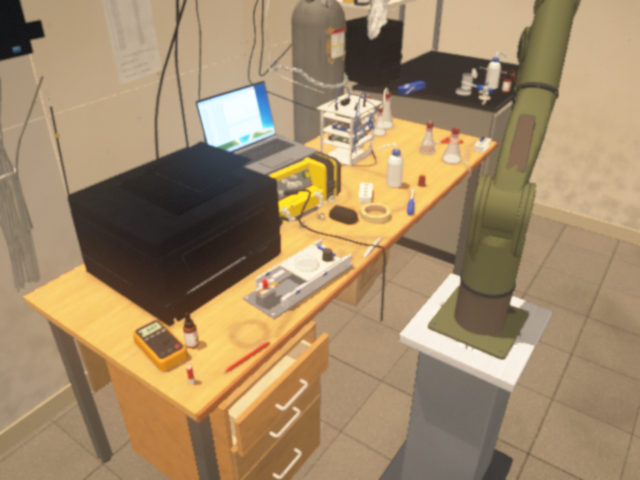

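The top view shows the frame from about (345,260) to (260,205), with the knob near (270,205), the dish at (305,230) and the bung at (317,245). The printer is close behind it. The tape roll, dropper and driver are well clear of the frame. I'll enlarge this area.

```bash
python3 - <<'E'
from h import *
p=load('top')['p'][180:285,240:380,::-1]
cv2.imwrite('pics/t0c.png',cv2.resize(p,None,fx=5.7,fy=5.7,interpolation=cv2.INTER_CUBIC))
for u,v in [(302,232),(270,205),(345,250),(258,215),(330,268),(240,375)]: print(u,v,px('top',u,v),px('top',u,v,0.046))
L=load('top');print(L['E'],L['v'],L['k'])
E
```

```text
302 232 [0.46829313 0.11533433 0.05113483] [0.46985648 0.11644633 0.046     ]
270 205 [0.49322495 0.25930124 0.06589688] [0.49961334 0.26526343 0.046     ]
345 250 [ 0.49908961 -0.03927374  0.01077522] [ 0.48800808 -0.04375121  0.046     ]
258 215 [0.45933501 0.29481218 0.00154128] [0.44638186 0.28109688 0.046     ]
330 268 [ 4.19033604e-01 -2.55295388e-02  2.06015025e-04] [ 0.40670593 -0.03165964  0.046     ]
240 375 [-0.04656318 -0.0250127   0.40618306] [-0.03930053  0.03701349  0.046     ]
[[ 0.50435888 -0.81082457  0.29696067 -0.07541265]
 [-0.86346544 -0.47638276  0.16579173 -0.2713998 ]
 [ 0.00703894 -0.34003381 -0.94038687  1.83694113]
 [ 0.          0.          0.          1.        ]] 46.86063311252608 [0.0472662 0.        0.        0.        0.       ]
```

View pics/t0c.png

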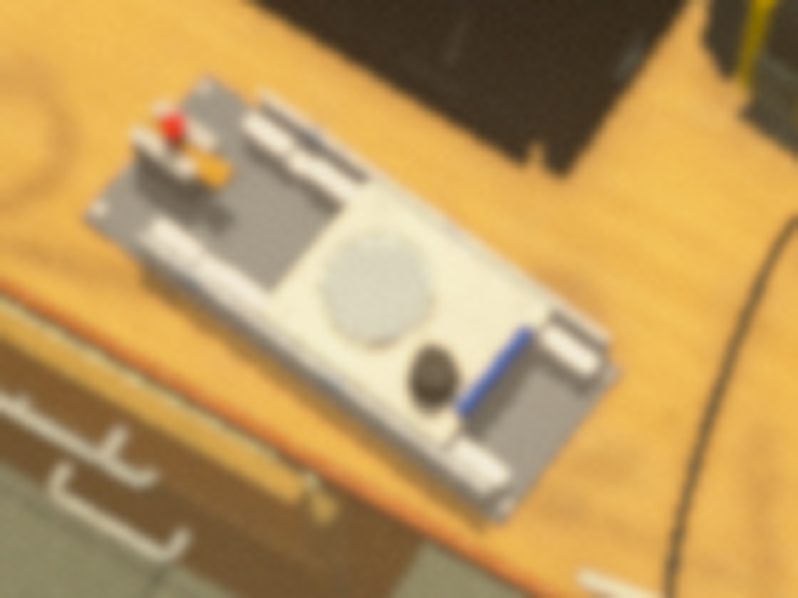

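The enlarged crop shows the base plate corners at (210,78), (85,212), (500,520) and (618,372). The blue lip runs from (462,412) to (528,332), and the knob top is at (172,126).

```bash
python3 - <<'E'
from h import *
q=lambda a,b,z:px('top',240+(a-2.5)/5.7,180+(b-2.5)/5.7,z)
A,B,C,D=[q(a,b,.006) for a,b in [(210,78),(85,212),(500,520),(618,372)]]
print(A,B,C,D); yd=(A+B-C-D)/2; print(np.linalg.norm(yd),np.linalg.norm(A-B),np.linalg.norm(C-D))
print('yaw of y',np.degrees(np.arctan2(yd[1],yd[0]))-90, 'from cheeks', [np.degrees(np.arctan2((a-b)[1],(a-b)[0]))-90 for a,b in((A,D),(B,C))])
yh=yd/np.linalg.norm(yd);c=(A+B+C+D)/4; print('origin',c-yh*.007,'yh',yh)
print('knob',q(172,124,.079)); print('lip',q(462,412,.056),q(528,332,.056))
E
```

```text
[0.56327432 0.28187313 0.006     ] [0.44600846 0.30059782 0.006     ] [ 0.40408188 -0.02324321  0.006     ] [ 0.52249902 -0.03825828  0.006     ]
0.32463059967179336 0.11875140507725529 0.1193652835193914
yaw of y -7.3181283536973325 from cheeks [np.float64(-7.258707588449312), np.float64(-7.376852896796862)]
origin [0.48307427 0.12329938 0.006     ] yh [0.12737844 0.99185419 0.        ]
knob [0.50025675 0.26350156 0.079     ]
lip [0.43729416 0.02297566 0.056     ] [0.50094007 0.01439557 0.056     ]
```

```bash
cat >> h.py <<'E'
from scipy.spatial.transform import Rotation as R
def cloud(n):
    L=load(n); f=240/np.tan(np.radians(L['v'])/2); K=np.array([[f,0,L['c'][0]],[0,f,L['c'][1]],[0,0,1.]])
    v,u=np.mgrid[:480,:640]; r=cv2.undistortPoints(np.stack([u,v],-1).reshape(-1,1,2).astype(float),K,L['k'])[:,0]
    d=L['d'].reshape(-1); P=np.c_[r,np.ones(len(r))]*d[:,None]; P=P@L['E'][:3,:3].T+L['E'][:3,3]; P[d<=0]=np.nan
    return P.reshape(480,640,3)
O=np.array([.483,.1233,0]); YAW=-7.32
def setframe(): 
    c,s=np.cos(np.radians(YAW)),np.sin(np.radians(YAW)); return np.array([[c,-s,0],[s,c,0],[0,0,1.]])
def w2f(p): return (np.asarray(p)-O)@setframe()
def f2w(p): return O+setframe()@np.asarray(p,float)
def go(p,yaw=None):
    s=get_state(); M=R.from_quat(s['eef_rot']).as_matrix(); t=M.T@(np.asarray(p)-s['tool_pos'])
    print('pos',s['tool_pos'].round(4),'frame',w2f(s['tool_pos']).round(4),'yaw',np.degrees(np.arctan2(M[1,0],M[0,0])).round(2),'shares',(t/.08).round(3),'q',s['q'].round(2),'F',s['contact_force'].round(1),'t',s['clock'])
E
python3 - <<'E'
from h import *
P=cloud('top').reshape(-1,3); P=P[np.isfinite(P[:,2])]
for y in np.arange(-.7,.4,.1):
    print(round(y,1),[ (lambda m: round(float(P[m,2].max()),2) if m.any() else None)((P[:,0]>x)&(P[:,0]<x+.1)&(P[:,1]>y)&(P[:,1]<y+.1)) for x in np.arange(.2,.8,.1)])
go(f2w([0,-.14,.2]))
E
```

```text
-0.7 [0.6, 0.01, 0.05, 0.02, 0.01, 0.28, 0.3]
-0.6 [None, 0.01, 0.03, 0.17, 0.16, 0.25, 0.23]
-0.5 [None, 0.03, 0.03, 0.04, 0.04, 0.01, 0.15]
-0.4 [-0.74, 0.03, 0.04, 0.04, 0.17, 0.19, 0.19]
-0.3 [-0.73, 0.01, 0.03, 0.05, 0.17, 0.19, 0.19]
-0.2 [-0.73, 0.02, 0.03, 0.03, 0.14, 0.2, 0.19]
-0.1 [-0.73, 0.01, 0.05, 0.05, 0.07, 0.18, 0.19]
-0.0 [-0.73, 0.01, 0.09, 0.07, 0.31, 0.31, 0.31]
0.1 [-0.72, 0.01, 0.07, 0.19, 0.3, 0.31, 0.31]
0.2 [-0.73, 0.01, 0.09, 0.18, 0.28, 0.3, 0.3]
0.3 [-0.73, 0.02, 0.01, 0.18, 0.28, 0.29, 0.29]
pos [ 0.1495 -0.6063  0.238 ] frame [-0.2378 -0.7661  0.238 ] yaw 13.86 shares [ 5.6   -6.223  0.485] q [ 1.36  0.69 -0.19  1.57  0.16  0.9  -0.22] F [0.1 0.9 0.3] t 0.1
```

Emit:
step_arm(
  motion=[
    {"dx": 0.3, "dy": -0.3, "wz": -0.04},
    {"dx": 0.8, "dy": -0.7, "wz": -0.08},
    {"dx": 1, "dy": -1, "wz": -0.12},
    {"dx": 1, "dy": -1, "wz": -0.16},
    {"dx": 1, "dy": -1, "wz": -0.2},
  ],
)

```text
$.motion[0]: bad value
```

Emit:
step_arm(
  motion=[
    {"dx": 0.3, "dy": -0.3, "dz": 0, "wx": 0, "wy": 0, "wz": -0.04, "claw": 40},
    {"dx": 0.8, "dy": -0.7, "dz": 0, "wx": 0, "wy": 0, "wz": -0.08, "claw": 40},
    {"dx": 1, "dy": -1, "dz": 0, "wx": 0, "wy": 0, "wz": -0.12, "claw": 40},
    {"dx": 1, "dy": -1, "dz": 0, "wx": 0, "wy": 0, "wz": -0.16, "claw": 40},
    {"dx": 1, "dy": -1, "dz": 0, "wx": 0, "wy": 0, "wz": -0.2, "claw": 40},
  ],
  force=20,
)

```text
clock: 0.6
tool_pos: [0.2089, -0.5087, 0.2387]
eef_rot: [0.905, 0.425, -0.0, -0.0]
contact_force: [-0.9, -0.5, 0.1]
opening: 0.566
finger_force: 0.0
```

```bash
python3 - <<'E'
from h import *
go(f2w([0,-.14,.2]))
P=w2f(cloud('top').reshape(-1,3)); m=(P[:,2]>.1)
for y in np.arange(-.1,.3,.05):
    k=m&(P[:,1]>y)&(P[:,1]<y+.05)&(P[:,0]>-.1); print(round(y,2),P[k,0].min().round(3))
E
```

```text
pos [ 0.2089 -0.5087  0.2387] frame [-0.1914 -0.6618  0.2387] yaw 50.3 shares [ 6.789 -1.472  0.487] q [ 1.33  0.61 -0.38  1.79  0.3   0.8   0.11] F [-0.9 -0.5  0.1] t 0.6
-0.1 0.13
-0.05 0.127
0.0 0.099
0.05 0.094
0.1 0.092
0.15 0.087
0.2 0.084
0.25 0.082
```

Emit:
step_arm(
  motion=[
    {"dx": 0.5, "dy": 0.2, "dz": 0, "wx": 0, "wy": 0, "wz": -0.045, "claw": 40},
    {"dx": 1, "dy": 0.4, "dz": 0, "wx": 0, "wy": 0, "wz": -0.09, "claw": 40},
    {"dx": 1, "dy": 0.4, "dz": 0, "wx": 0, "wy": 0, "wz": -0.135, "claw": 40},
    {"dx": 1, "dy": 0.4, "dz": 0, "wx": 0, "wy": 0, "wz": -0.18, "claw": 40},
  ],
)

```text
clock: 1.0
tool_pos: [0.2858, -0.4682, 0.2386]
eef_rot: [0.75, 0.661, 0.0, -0.0]
contact_force: [-0.8, -1.0, -0.9]
opening: 0.454
finger_force: 0.0
```

Emit:
step_arm(
  motion=[
    {"dx": 0.5, "dy": 0.3, "dz": 0, "wx": 0, "wy": 0, "wz": 0, "claw": 40},
    {"dx": 1, "dy": 0.6, "dz": 0, "wx": 0, "wy": 0, "wz": 0, "claw": 40},
  ],
)

```text
clock: 1.2
tool_pos: [0.342, -0.3969, 0.2382]
eef_rot: [0.755, 0.656, -0.0, -0.0]
contact_force: [1.5, -0.3, 0.4]
opening: 0.449
finger_force: 0.0
```

Emit:
step_arm(
  motion=[
    {"dx": 0.5, "dy": 0.3, "dz": 0, "wx": 0, "wy": 0, "wz": 0, "claw": 40},
    {"dx": 1, "dy": 0.6, "dz": 0, "wx": 0, "wy": 0, "wz": 0, "claw": 40},
  ],
)

```text
clock: 1.4
tool_pos: [0.4015, -0.3225, 0.2385]
eef_rot: [0.753, 0.657, -0.0, -0.0]
contact_force: [0.8, -1.1, -0.4]
opening: 0.454
finger_force: 0.0
```

```bash
python3 -c "
from h import *
go(f2w([0,-.14,.2]))"
```

```text
pos [ 0.4015 -0.3225  0.2385] frame [-0.0241 -0.4525  0.2385] yaw 82.21 shares [3.909 0.269 0.482] q [ 0.91  0.58 -0.51  1.88  0.4   0.78  0.04] F [ 0.8 -1.1 -0.4] t 1.4
```

Emit:
step_arm(
  motion=[
    {"dx": 0.5, "dy": 0.1, "dz": 0, "wx": 0, "wy": 0, "wz": 0, "claw": 40},
    {"dx": 1, "dy": 0.2, "dz": 0, "wx": 0, "wy": 0, "wz": 0, "claw": 40},
  ],
)

```text
clock: 1.6
tool_pos: [0.4282, -0.245, 0.2385]
eef_rot: [0.753, 0.658, 0.0, -0.0]
contact_force: [0.7, -0.1, 0.2]
opening: 0.452
finger_force: 0.0
```

Emit:
step_arm(
  motion=[
    {"dx": 0.5, "dy": 0, "dz": 0, "wx": 0, "wy": 0, "wz": 0, "claw": 40},
    {"dx": 1, "dy": 0, "dz": 0, "wx": 0, "wy": 0, "wz": 0, "claw": 40},
  ],
)

```text
clock: 1.8
tool_pos: [0.4384, -0.1659, 0.2385]
eef_rot: [0.753, 0.658, -0.0, -0.0]
contact_force: [0.5, 0.7, -0.3]
opening: 0.458
finger_force: 0.0
```

Emit:
step_arm(
  motion=[
    {"dx": 0.5, "dy": 0, "dz": 0, "wx": 0, "wy": 0, "wz": 0, "claw": 40},
    {"dx": 1, "dy": 0, "dz": 0, "wx": 0, "wy": 0, "wz": 0, "claw": 40},
  ],
)

```text
clock: 2.0
tool_pos: [0.4489, -0.0867, 0.2385]
eef_rot: [0.753, 0.658, -0.0, -0.0]
contact_force: [0.4, 0.7, -0.1]
opening: 0.451
finger_force: 0.0
```

Emit:
step_arm(
  motion=[
    {"dx": 0.5, "dy": 0, "dz": 0, "wx": 0, "wy": 0, "wz": 0, "claw": 40},
    {"dx": 0.6, "dy": 0, "dz": 0, "wx": 0, "wy": 0, "wz": 0, "claw": 40},
    {"dx": 0.6, "dy": 0, "dz": 0, "wx": 0, "wy": 0, "wz": 0, "claw": 40},
    {"dx": 0.6, "dy": 0, "dz": 0, "wx": 0, "wy": 0, "wz": 0, "claw": 40},
  ],
)

```text
clock: 2.4
tool_pos: [0.4551, -0.0422, 0.2384]
eef_rot: [0.754, 0.657, -0.001, 0.0]
contact_force: [1.0, -0.3, -0.1]
opening: 0.454
finger_force: 0.0
```

```bash
python3 -c "
from h import *
go(f2w([0,-.14,.2]))
snap('wrist','w1.png'); print(load('wrist')['E'])"
```

```text
pos [ 0.4551 -0.0422  0.2384] frame [-0.0065 -0.1677  0.2384] yaw 82.16 shares [0.347 0.079 0.48 ] q [ 0.31  0.51 -0.49  2.04  0.37  0.68 -0.55] F [ 1.  -0.3 -0.1] t 2.4
[[ 9.90750870e-01 -1.29013461e-01 -4.20504534e-02  4.65766989e-01]
 [-1.35692417e-01 -9.43182563e-01 -3.03305492e-01  3.56911349e-02]
 [-5.30763065e-04  3.06206108e-01 -9.51965093e-01  3.84246564e-01]
 [ 0.00000000e+00  0.00000000e+00  0.00000000e+00  1.00000000e+00]]
```

View pics/w1.png

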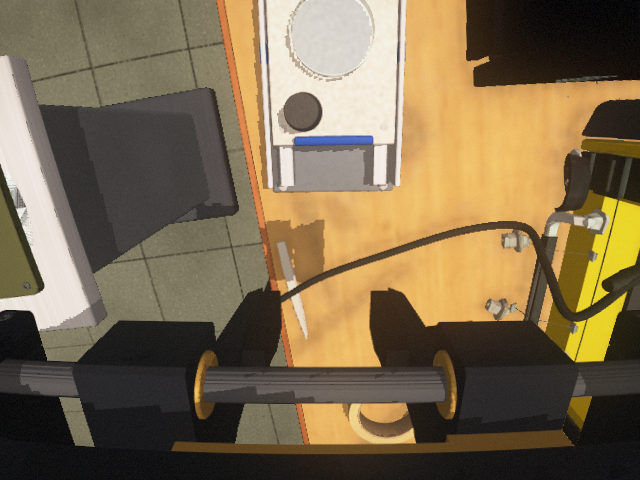

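The wrist view shows the blue lip from (295,141) to (373,140), its outer edge at about row 145. The base plate end corners are at (275,191) and (393,190), and the dish and bung are standing.

```bash
python3 - <<'E'
from h import *
for n,u,v,z in [('lipL',295,145,.05),('lipR',373,144.5,.05),('cheekL',269,187,.046),('cheekR',399,187,.046),('cheekLtop',261,20,.046),('cheekRtop',407,20,.046),('baseL',275,191,.006),('baseR',393,190,.006),('bung',302,111,.078)]:
    p=px('wrist',u,v,z); print(n,p.round(4),w2f(p).round(4),px('wrist',u,v).round(3))
E
```

```text
lipL [0.4365 0.0214 0.05  ] [-0.0331 -0.107   0.05  ] [0.433 0.02  0.006]
lipR [0.5057 0.0125 0.05  ] [ 0.0366 -0.107   0.05  ] [0.509 0.011 0.025]
cheekL [ 0.406  -0.0132  0.046 ] [-0.059  -0.1452  0.046 ] [ 0.406 -0.013  0.047]
cheekR [ 0.5265 -0.0296  0.046 ] [ 0.0627 -0.1462  0.046 ] [ 0.535 -0.038  0.   ]
cheekLtop [0.4239 0.1274 0.046 ] [-0.0591 -0.0035  0.046 ] [0.424 0.127 0.046]
cheekRtop [0.5453 0.111  0.046 ] [ 0.0634 -0.0043  0.046 ] [ 0.556  0.121 -0.001]
baseL [ 0.4044 -0.024   0.006 ] [-0.0592 -0.1561  0.006 ] [ 0.404 -0.024  0.006]
baseR [ 0.5272 -0.0397  0.006 ] [ 0.0646 -0.156   0.006 ] [ 0.528 -0.041 -0.   ]
bung [0.4487 0.0482 0.078 ] [-0.0245 -0.0789  0.078 ] [0.449 0.048 0.079]
```

```bash
sed -i 's/^O=.*/O=np.array([.4854,.1250,0]); YAW=-7.35/' h.py; python3 -c "
from h import *
go(f2w([0,-.142,.034]))"
```

```text
pos [ 0.4551 -0.0426  0.2384] frame [-0.0086 -0.1701  0.2384] yaw 82.09 shares [0.356 0.106 2.555] q [ 0.31  0.51 -0.49  2.04  0.37  0.68 -0.55] F [ 0.2  0.5 -0.1] t 2.45
```

Emit:
step_arm(
  motion=[
    {"dx": 0.35, "dy": 0.11, "dz": 0.4, "wx": 0, "wy": 0, "wz": -0.003, "claw": 40},
    {"dx": 0.35, "dy": 0.11, "dz": 1, "wx": 0, "wy": 0, "wz": -0.003, "claw": 40},
  ],
)

```text
clock: 2.65
tool_pos: [0.4725, -0.0129, 0.1598]
eef_rot: [0.75, 0.661, 0.005, 0.002]
contact_force: [1.3, -0.1, -1.2]
opening: 0.453
finger_force: 0.0
```

Emit:
step_arm(
  motion=[
    {"dx": 0, "dy": 0, "dz": 0.5, "wx": 0, "wy": 0, "wz": 0, "claw": 40},
    {"dx": 0, "dy": 0, "dz": 0.8, "wx": 0, "wy": 0, "wz": 0, "claw": 40},
    {"dx": 0, "dy": 0, "dz": 0.8, "wx": 0, "wy": 0, "wz": 0, "claw": 40},
    {"dx": 0, "dy": 0, "dz": 0.8, "wx": 0, "wy": 0, "wz": 0, "claw": 40},
  ],
)

```text
clock: 3.05
tool_pos: [0.468, -0.0154, 0.0949]
eef_rot: [0.751, 0.661, -0.001, 0.0]
contact_force: [0.3, 0.6, 1.4]
opening: 0.453
finger_force: 0.0
```

```bash
python3 -c "
from h import *
go(f2w([0,-.142,.034]))"
```

```text
pos [ 0.468  -0.0154  0.0949] frame [ 0.0007 -0.1414  0.0949] yaw 82.69 shares [-0.006 -0.009  0.761] q [ 0.09  0.76 -0.25  2.14  0.6   0.3  -0.8 ] F [0.3 0.6 1.4] t 3.05
```

Emit:
step_arm(
  motion=[
    {"dx": 0, "dy": 0, "dz": 0.3, "wx": 0, "wy": 0, "wz": 0, "claw": 40},
    {"dx": 0, "dy": 0, "dz": 0.55, "wx": 0, "wy": 0, "wz": 0, "claw": 40},
    {"dx": 0, "dy": 0, "dz": 0.76, "wx": 0, "wy": 0, "wz": 0, "claw": 40},
    {"dx": 0, "dy": 0, "dz": 0.76, "wx": 0, "wy": 0, "wz": 0, "claw": 40},
    {"dx": 0, "dy": 0, "dz": 0.76, "wx": 0, "wy": 0, "wz": 0, "claw": 40},
  ],
)

```text
clock: 3.55
tool_pos: [0.4689, -0.0146, 0.0351]
eef_rot: [0.75, 0.661, 0.001, 0.001]
contact_force: [-0.6, -0.3, 0.7]
opening: 0.457
finger_force: 0.0
```

```bash
python3 -c "
from h import *
go(f2w([0,-.112,.034]))
snap('wrist','w2.png')"
```

```text
pos [ 0.4689 -0.0146  0.0351] frame [ 0.0015 -0.1405  0.0351] yaw 82.74 shares [ 0.356 -0.018  0.014] q [-0.01  0.88 -0.1   2.17  0.67  0.12 -0.86] F [-0.6 -0.3  0.7] t 3.55
```

View pics/w2.png

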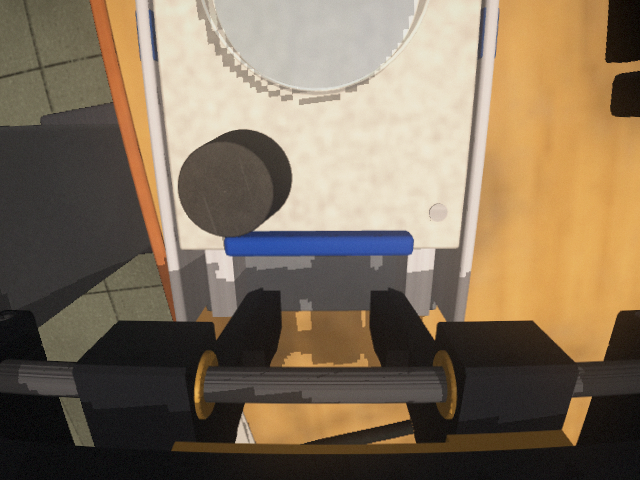

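The wrist view shows the two fingers at columns 262 and 390, centred behind the lip (225–413, row 243) with a clear gap. The dish and bung are standing.

Emit:
step_arm(
  motion=[
    {"dx": 0.08, "dy": -0.01, "dz": 0, "wx": 0, "wy": 0, "wz": 0, "claw": 40},
    {"dx": 0.14, "dy": -0.02, "dz": 0, "wx": 0, "wy": 0, "wz": 0, "claw": 40},
    {"dx": 0.17, "dy": -0.02, "dz": 0, "wx": 0, "wy": 0, "wz": 0, "claw": 40},
    {"dx": 0.19, "dy": -0.02, "dz": 0, "wx": 0, "wy": 0, "wz": 0, "claw": 40},
    {"dx": 0.21, "dy": -0.02, "dz": 0, "wx": 0, "wy": 0, "wz": 0, "claw": 40},
    {"dx": 0.23, "dy": -0.02, "dz": 0, "wx": 0, "wy": 0, "wz": 0, "claw": 40},
    {"dx": 0.25, "dy": -0.02, "dz": 0, "wx": 0, "wy": 0, "wz": 0, "claw": 40},
    {"dx": 0.27, "dy": -0.02, "dz": 0, "wx": 0, "wy": 0, "wz": 0, "claw": 40},
  ],
)

```text
clock: 4.4
tool_pos: [0.4691, 0.0074, 0.0339]
eef_rot: [0.75, 0.661, -0.0, 0.0]
contact_force: [0.1, -2.8, -0.8]
opening: 0.454
finger_force: 1.9
```

Emit:
step_arm(
  motion=[
    {"dx": 0.02, "dy": 0, "dz": 0, "wx": 0, "wy": 0, "wz": 0, "claw": 40},
    {"dx": 0.04, "dy": 0, "dz": 0, "wx": 0, "wy": 0, "wz": 0, "claw": 40},
    {"dx": 0.06, "dy": 0, "dz": 0, "wx": 0, "wy": 0, "wz": 0, "claw": 40},
    {"dx": 0.08, "dy": 0, "dz": 0, "wx": 0, "wy": 0, "wz": 0, "claw": 40},
    {"dx": 0.1, "dy": 0, "dz": 0, "wx": 0, "wy": 0, "wz": 0, "claw": 40},
    {"dx": 0.12, "dy": 0, "dz": 0, "wx": 0, "wy": 0, "wz": 0, "claw": 40},
    {"dx": 0.14, "dy": 0, "dz": 0, "wx": 0, "wy": 0, "wz": 0, "claw": 40},
    {"dx": 0.16, "dy": 0, "dz": 0, "wx": 0, "wy": 0, "wz": 0, "claw": 40},
  ],
)

```text
clock: 5.2
tool_pos: [0.4708, 0.0205, 0.0339]
eef_rot: [0.75, 0.661, 0.0, -0.0]
contact_force: [-0.4, -3.5, -0.8]
opening: 0.454
finger_force: 1.6
```

```bash
python3 -c "
from h import *
go(f2w([0,-.112,.034]))"
```

```text
pos [0.4708 0.0205 0.0339] frame [-0.0011 -0.1055  0.0339] yaw 82.81 shares [-0.081  0.014 -0.002] q [-0.08  0.88 -0.1   2.16  0.64  0.13 -0.91] F [-0.4 -3.5 -0.8] t 5.2
```

Emit:
step_arm(
  motion=[
    {"dx": 0.025, "dy": 0, "dz": 0, "wx": 0, "wy": 0, "wz": 0, "claw": 40},
    {"dx": 0.05, "dy": 0, "dz": 0, "wx": 0, "wy": 0, "wz": 0, "claw": 40},
    {"dx": 0.075, "dy": 0, "dz": 0, "wx": 0, "wy": 0, "wz": 0, "claw": 40},
    {"dx": 0.1, "dy": 0, "dz": 0, "wx": 0, "wy": 0, "wz": 0, "claw": 40},
    {"dx": 0.125, "dy": 0, "dz": 0, "wx": 0, "wy": 0, "wz": 0, "claw": 40},
    {"dx": 0.15, "dy": 0, "dz": 0, "wx": 0, "wy": 0, "wz": 0, "claw": 40},
    {"dx": 0.175, "dy": 0, "dz": 0, "wx": 0, "wy": 0, "wz": 0, "claw": 40},
    {"dx": 0.2, "dy": 0, "dz": 0, "wx": 0, "wy": 0, "wz": 0, "claw": 40},
  ],
)

```text
clock: 6.0
tool_pos: [0.4729, 0.0363, 0.0339]
eef_rot: [0.75, 0.661, 0.0, -0.0]
contact_force: [-0.4, -2.7, -1.9]
opening: 0.454
finger_force: 1.4
```

Emit:
step_arm(
  motion=[
    {"dx": 0.025, "dy": 0, "dz": 0, "wx": 0, "wy": 0, "wz": 0, "claw": 40},
    {"dx": 0.05, "dy": 0, "dz": 0, "wx": 0, "wy": 0, "wz": 0, "claw": 40},
    {"dx": 0.075, "dy": 0, "dz": 0, "wx": 0, "wy": 0, "wz": 0, "claw": 40},
    {"dx": 0.1, "dy": 0, "dz": 0, "wx": 0, "wy": 0, "wz": 0, "claw": 40},
    {"dx": 0.125, "dy": 0, "dz": 0, "wx": 0, "wy": 0, "wz": 0, "claw": 40},
    {"dx": 0.15, "dy": 0, "dz": 0, "wx": 0, "wy": 0, "wz": 0, "claw": 40},
    {"dx": 0.175, "dy": 0, "dz": 0, "wx": 0, "wy": 0, "wz": 0, "claw": 40},
    {"dx": 0.2, "dy": 0, "dz": 0, "wx": 0, "wy": 0, "wz": 0, "claw": 40},
  ],
)

```text
clock: 6.8
tool_pos: [0.4748, 0.0521, 0.0339]
eef_rot: [0.75, 0.661, -0.0, 0.0]
contact_force: [0.3, -1.9, -2.2]
opening: 0.454
finger_force: 1.4
```

```bash
python3 -c "
from h import *
go(f2w([0,-.06,.034]))
snap('wrist','w3.png')"
```

```text
pos [0.4748 0.0521 0.0339] frame [-0.0011 -0.0737  0.0339] yaw 82.79 shares [ 0.171  0.015 -0.001] q [-0.14  0.89 -0.11  2.14  0.61  0.15 -0.94] F [ 0.3 -1.9 -2.2] t 6.8
```

View pics/w3.png

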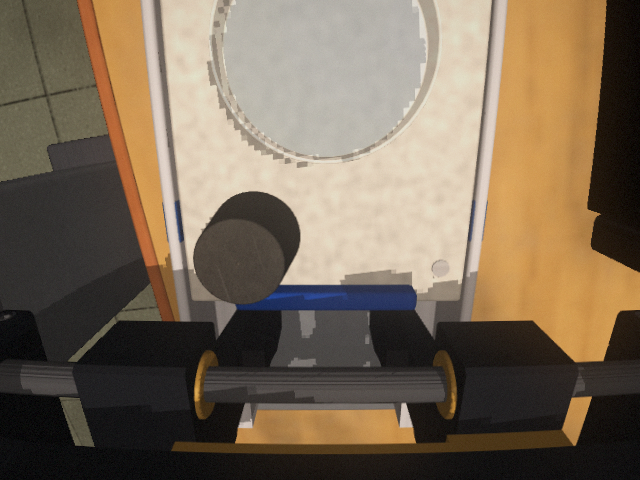

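The wrist view shows the fingers on the lip (row 297). The blue notch marks are at about row 221, roughly 15–20 mm ahead of the rear feet, and the dish and bung are standing.

Emit:
step_arm(
  motion=[
    {"dx": 0.02, "dy": 0, "dz": 0, "wx": 0, "wy": 0, "wz": 0, "claw": 40},
    {"dx": 0.04, "dy": 0, "dz": 0, "wx": 0, "wy": 0, "wz": 0, "claw": 40},
    {"dx": 0.06, "dy": 0, "dz": 0, "wx": 0, "wy": 0, "wz": 0, "claw": 40},
    {"dx": 0.08, "dy": 0, "dz": 0, "wx": 0, "wy": 0, "wz": 0, "claw": 40},
    {"dx": 0.1, "dy": 0, "dz": 0, "wx": 0, "wy": 0, "wz": 0, "claw": 40},
    {"dx": 0.12, "dy": 0, "dz": 0, "wx": 0, "wy": 0, "wz": 0, "claw": 40},
    {"dx": 0.135, "dy": 0, "dz": 0, "wx": 0, "wy": 0, "wz": 0, "claw": 40},
    {"dx": 0.15, "dy": 0, "dz": 0, "wx": 0, "wy": 0, "wz": 0, "claw": 40},
  ],
)

```text
clock: 7.65
tool_pos: [0.4763, 0.0639, 0.0339]
eef_rot: [0.75, 0.661, -0.0, 0.0]
contact_force: [0.0, -3.3, -1.2]
opening: 0.452
finger_force: 1.7
```

Emit:
step_arm(
  motion=[
    {"dx": 0.015, "dy": 0, "dz": 0, "wx": 0, "wy": 0, "wz": 0, "claw": 40},
    {"dx": 0.03, "dy": 0, "dz": 0, "wx": 0, "wy": 0, "wz": 0, "claw": 40},
    {"dx": 0.045, "dy": 0, "dz": 0, "wx": 0, "wy": 0, "wz": 0, "claw": 40},
  ],
)

```text
clock: 7.95
tool_pos: [0.477, 0.068, 0.0339]
eef_rot: [0.75, 0.661, 0.0, -0.0]
contact_force: [-0.3, -0.6, -0.2]
opening: 0.454
finger_force: 0.1
```

Emit:
step_arm(
  motion=[
    {"dx": 0.012, "dy": 0, "dz": 0, "wx": 0, "wy": 0, "wz": 0, "claw": 40},
    {"dx": 0.025, "dy": 0, "dz": 0, "wx": 0, "wy": 0, "wz": 0, "claw": 40},
  ],
)

```text
clock: 8.15
tool_pos: [0.4769, 0.0691, 0.034]
eef_rot: [0.75, 0.661, -0.0, 0.0]
contact_force: [-0.6, -3.9, 0.5]
opening: 0.455
finger_force: 2.0
```

```bash
python3 - <<'E'
from h import *
go(f2w([0,-.05,.034]))
snap('wrist','w4.png')
P=w2f(cloud('wrist')); 
for u,v in [(180,60),(180,150),(190,230),(330,250),(460,60),(460,150),(455,230),(440,200),(330,200),(250,240)]: print(u,v,np.nanmedian(P[v-3:v+4,u-3:u+4].reshape(-1,3),0).round(4))
E
```

```text
pos [0.4769 0.0691 0.034 ] frame [-0.0012 -0.0565  0.034 ] yaw 82.78 shares [ 0.082  0.016 -0.   ] q [-0.17  0.89 -0.11  2.13  0.59  0.16 -0.96] F [-0.6 -3.9  0.5] t 8.15
180 60 [-0.0532  0.0444  0.0409]
180 150 [-0.0587  0.0126  0.0365]
190 230 [-0.0561 -0.0193  0.0396]
330 250 [ 0.0006 -0.0268  0.0411]
460 60 [0.0462 0.0446 0.0408]
460 150 [0.0492 0.0132 0.0408]
455 230 [ 0.0508 -0.0183  0.0407]
440 200 [ 0.0432 -0.006   0.0409]
330 200 [ 0.0004 -0.0063  0.0411]
250 240 [-0.0252 -0.013   0.071 ]
```

View pics/w4.png

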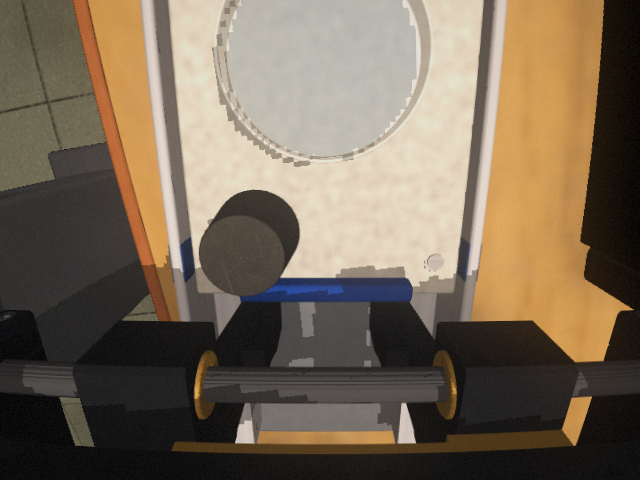

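The board is seated: the plate top is at 41 mm all over (23+18), so it's level, and the dish and bung are standing. Next I back off, rise and turn for the bolt.

Emit:
step_arm(
  motion=[
    {"dx": -0.05, "dy": 0, "dz": 0, "wx": 0, "wy": 0, "wz": 0, "claw": 40},
    {"dx": -0.2, "dy": 0, "dz": 0, "wx": 0, "wy": 0, "wz": 0, "claw": 40},
    {"dx": -0.35, "dy": 0, "dz": -0.1, "wx": 0, "wy": 0, "wz": 0, "claw": 40},
    {"dx": -0.35, "dy": 0, "dz": -0.5, "wx": 0, "wy": 0, "wz": 0, "claw": 40},
    {"dx": -0.35, "dy": 0, "dz": -1, "wx": 0, "wy": 0, "wz": 0, "claw": 40},
  ],
)

```text
clock: 8.7
tool_pos: [0.4726, 0.0408, 0.1138]
eef_rot: [0.75, 0.661, -0.001, -0.001]
contact_force: [0.9, 0.3, -0.4]
opening: 0.455
finger_force: 0.0
```

Emit:
step_arm(
  motion=[
    {"dx": 0, "dy": 0, "dz": -0.5, "wx": 0, "wy": 0, "wz": 0, "claw": 20},
    {"dx": 0, "dy": 0, "dz": -1, "wx": 0, "wy": 0, "wz": -0.04, "claw": 0},
    {"dx": 0.2, "dy": 0, "dz": -1, "wx": 0, "wy": 0, "wz": -0.08, "claw": 0},
    {"dx": 0.4, "dy": 0, "dz": -1, "wx": 0, "wy": 0, "wz": -0.12, "claw": 0},
    {"dx": 0.6, "dy": 0, "dz": -1, "wx": 0, "wy": 0, "wz": -0.16, "claw": 0},
    {"dx": 0.8, "dy": 0, "dz": -1, "wx": 0, "wy": 0, "wz": -0.2, "claw": 0},
    {"dx": 1, "dy": 0, "dz": -1, "wx": 0, "wy": 0, "wz": -0.24, "claw": 0},
  ],
)

```text
clock: 9.4
tool_pos: [0.4838, 0.1211, 0.194]
eef_rot: [0.452, 0.892, 0.0, 0.0]
contact_force: [0.6, -0.2, -0.6]
opening: 0.007
finger_force: 0.0
```

```bash
python3 -c "
from h import *
print(w2f([.5003,.2635,0]))
go(f2w([0,.185,.19]))"
```

```text
[-0.00294076  0.13926813  0.        ]
pos [0.4838 0.1211 0.194 ] frame [-0.0011 -0.0041  0.194 ] yaw 126.27 shares [1.701 1.641 0.051] q [ 0.06  0.66 -0.65  1.98  0.61  0.71 -0.33] F [ 0.6 -0.2 -0.6] t 9.4
```

Emit:
step_arm(
  motion=[
    {"dx": 0.2, "dy": 0.2, "dz": 0, "wx": 0, "wy": 0, "wz": -0.043, "claw": 0},
    {"dx": 0.4, "dy": 0.4, "dz": 0, "wx": 0, "wy": 0, "wz": -0.086, "claw": 0},
    {"dx": 0.6, "dy": 0.6, "dz": 0, "wx": 0, "wy": 0, "wz": -0.129, "claw": 0},
    {"dx": 0.8, "dy": 0.8, "dz": 0, "wx": 0, "wy": 0, "wz": -0.172, "claw": 0},
    {"dx": 1, "dy": 1, "dz": 0, "wx": 0, "wy": 0, "wz": -0.215, "claw": 0},
    {"dx": 1, "dy": 1, "dz": 0, "wx": 0, "wy": 0, "wz": -0.258, "claw": 0},
    {"dx": 1, "dy": 1, "dz": 0, "wx": 0, "wy": 0, "wz": -0.258, "claw": 0},
  ],
)

```text
clock: 10.1
tool_pos: [0.5012, 0.2328, 0.1935]
eef_rot: [0.065, 0.998, 0.0, -0.0]
contact_force: [0.1, -0.9, 0.1]
opening: 0.005
finger_force: 0.0
```

```bash
python3 -c "
from h import *
go(f2w([0,.19,.063])); snap('wrist','w5.png')"
```

```text
pos [0.5012 0.2328 0.1935] frame [0.0019 0.109  0.1935] yaw 172.49 shares [0.026 1.011 1.633] q [-0.03  0.78 -0.86  1.81  0.74  0.9   0.2 ] F [ 0.1 -0.9  0.1] t 10.1
```

View pics/w5.png

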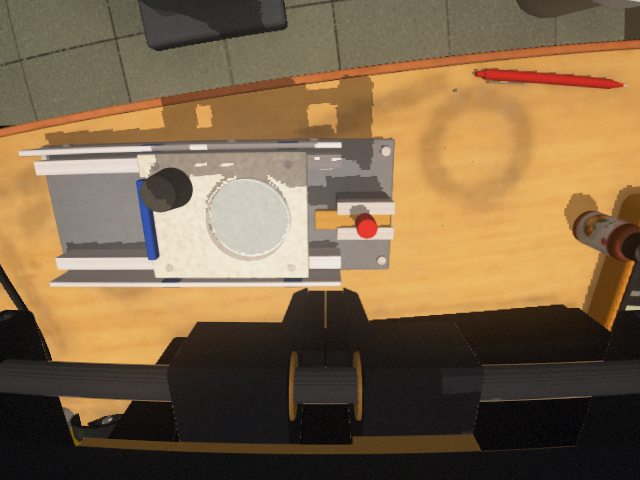

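The wrist view shows the seated board and the knob top at about (366,230), with its tongue pointing toward the board. A brown bottle stands at about (605,235), and the printer is off to the other side.

```bash
python3 - <<'E'
from h import *
for u,v,z in [(366,230,.079),(376,230,.079),(316,220,.051),(386,150,.006),(382,261,.006)]: p=px('wrist',u,v,z); print(p.round(4),w2f(p).round(4))
P=w2f(cloud('wrist')); print(P[215:225,620:635].reshape(-1,3)[::30].round(3), P[222,585].round(3))
print('tip', w2f(px('wrist',325,292)))
Q=w2f(cloud('top').reshape(-1,3)); k=(Q[:,1]>.2)&(Q[:,1]<.4)&(abs(Q[:,0])<.07)&(Q[:,2]>.03); print(Q[k][::5].round(3))
E
```

```text
[0.5013 0.263  0.079 ] [-0.0019  0.1389  0.079 ]
[0.5022 0.2704 0.079 ] [-0.0019  0.1464  0.079 ]
[0.4959 0.2255 0.051 ] [-0.0024  0.101   0.051 ]
[0.4512 0.2939 0.006 ] [-0.0555  0.1632  0.006 ]
[0.5569 0.2813 0.006 ] [0.0509 0.1642 0.006 ]
[[ 0.004  0.402  0.006]
 [ 0.006  0.402  0.006]
 [-0.     0.374  0.038]
 [ 0.     0.37   0.043]
 [ 0.001  0.367  0.047]] [0.009 0.358 0.015]
tip [0.08701279 0.10815278 0.00017278]
[[ 0.067  0.398  0.037]
 [ 0.065  0.392  0.031]
 [ 0.021  0.374  0.095]
 [ 0.02   0.368  0.096]
 [ 0.018  0.368  0.091]
 [ 0.015  0.364  0.092]
 [ 0.01   0.365  0.091]
 [ 0.014  0.4    0.037]
 [ 0.016  0.366  0.073]
 [ 0.005  0.375  0.072]
 [ 0.014  0.358  0.078]
 [ 0.005  0.371  0.069]
 [ 0.018  0.36   0.061]
 [ 0.007  0.369  0.061]
 [ 0.019  0.357  0.057]
 [ 0.006  0.365  0.059]
 [ 0.018  0.351  0.058]
 [ 0.005  0.359  0.061]
 [-0.002  0.374  0.046]
 [ 0.005  0.355  0.057]
 [-0.003  0.363  0.052]
 [ 0.012  0.355  0.038]
 [ 0.002  0.36   0.041]
 [ 0.004  0.359  0.032]]
```

Emit:
step_arm(
  motion=[
    {"dx": 0.05, "dy": 0.5, "dz": 0, "wx": 0, "wy": 0, "wz": -0.001, "claw": 0},
    {"dx": 0.05, "dy": 0.98, "dz": 0.1, "wx": 0, "wy": 0, "wz": -0.001, "claw": 0},
    {"dx": 0.05, "dy": 0.98, "dz": 0.5, "wx": 0, "wy": 0, "wz": -0.001, "claw": 0},
    {"dx": 0.05, "dy": 0.98, "dz": 0.9, "wx": 0, "wy": 0, "wz": -0.001, "claw": 0},
    {"dx": 0.05, "dy": 0.98, "dz": 0.9, "wx": 0, "wy": 0, "wz": -0.001, "claw": 0},
  ],
)

```text
clock: 10.65
tool_pos: [0.5061, 0.3077, 0.1182]
eef_rot: [0.066, 0.998, -0.003, -0.002]
contact_force: [-0.2, -0.2, -0.0]
opening: 0.005
finger_force: 0.0
```

Emit:
step_arm(
  motion=[
    {"dx": 0, "dy": 0, "dz": 0.3, "wx": 0, "wy": 0, "wz": 0, "claw": 0},
    {"dx": 0, "dy": 0, "dz": 0.6, "wx": 0, "wy": 0, "wz": 0, "claw": 0},
    {"dx": 0, "dy": 0, "dz": 0.73, "wx": 0, "wy": 0, "wz": 0, "claw": 0},
    {"dx": 0, "dy": 0, "dz": 0.73, "wx": 0, "wy": 0, "wz": 0, "claw": 0},
    {"dx": 0, "dy": 0, "dz": 0.73, "wx": 0, "wy": 0, "wz": 0, "claw": 0},
  ],
)

```text
clock: 11.15
tool_pos: [0.5082, 0.3113, 0.0648]
eef_rot: [0.065, 0.998, 0.001, 0.001]
contact_force: [0.4, 0.4, -0.3]
opening: 0.002
finger_force: 0.0
```

```bash
python3 -c "
from h import *
go(f2w([-.002,.12,.063]))"
```

```text
pos [0.5082 0.3113 0.0648] frame [-0.0012  0.1877  0.0648] yaw 172.55 shares [ 0.009 -0.846  0.021] q [-0.24  0.99 -0.71  1.76  0.92  0.76  0.  ] F [ 0.4  0.4 -0.3] t 11.15
```

Emit:
step_arm(
  motion=[
    {"dx": 0, "dy": -0.1, "dz": 0.02, "wx": 0, "wy": 0, "wz": 0, "claw": 0},
    {"dx": 0, "dy": -0.18, "dz": 0.02, "wx": 0, "wy": 0, "wz": 0, "claw": 0},
    {"dx": 0, "dy": -0.22, "dz": 0.02, "wx": 0, "wy": 0, "wz": 0, "claw": 0},
    {"dx": 0, "dy": -0.25, "dz": 0.02, "wx": 0, "wy": 0, "wz": 0, "claw": 0},
    {"dx": 0, "dy": -0.28, "dz": 0.02, "wx": 0, "wy": 0, "wz": 0, "claw": 0},
    {"dx": 0, "dy": -0.31, "dz": 0.02, "wx": 0, "wy": 0, "wz": 0, "claw": 0},
    {"dx": 0, "dy": -0.34, "dz": 0.02, "wx": 0, "wy": 0, "wz": 0, "claw": 0},
    {"dx": 0, "dy": -0.37, "dz": 0.02, "wx": 0, "wy": 0, "wz": 0, "claw": 0},
  ],
)

```text
clock: 11.95
tool_pos: [0.5039, 0.2823, 0.0621]
eef_rot: [0.064, 0.998, 0.001, 0.0]
contact_force: [0.1, 2.0, -0.5]
opening: 0.004
finger_force: 0.8
```

Emit:
step_arm(
  motion=[
    {"dx": 0, "dy": -0.025, "dz": 0, "wx": 0, "wy": 0, "wz": 0, "claw": 0},
    {"dx": 0, "dy": -0.05, "dz": 0, "wx": 0, "wy": 0, "wz": 0, "claw": 0},
    {"dx": 0, "dy": -0.075, "dz": 0, "wx": 0, "wy": 0, "wz": 0, "claw": 0},
    {"dx": 0, "dy": -0.1, "dz": 0, "wx": 0, "wy": 0, "wz": 0, "claw": 0},
    {"dx": 0, "dy": -0.125, "dz": 0, "wx": 0, "wy": 0, "wz": 0, "claw": 0},
  ],
)

```text
clock: 12.45
tool_pos: [0.5026, 0.2716, 0.062]
eef_rot: [0.064, 0.998, 0.0, 0.0]
contact_force: [0.4, 2.2, 0.9]
opening: 0.006
finger_force: 0.8
```

```bash
python3 -c "
from h import *
go(f2w([-.002,.12,.063]))"
```

```text
pos [0.5026 0.2716 0.062 ] frame [-0.0017  0.1476  0.062 ] yaw 172.62 shares [ 0.004 -0.345 -0.013] q [-0.19  0.97 -0.69  1.84  0.95  0.71 -0.  ] F [0.4 2.2 0.9] t 12.45
```

Emit:
step_arm(
  motion=[
    {"dx": 0, "dy": -0.02, "dz": 0, "wx": 0, "wy": 0, "wz": 0, "claw": 0},
    {"dx": 0, "dy": -0.04, "dz": 0, "wx": 0, "wy": 0, "wz": 0, "claw": 0},
    {"dx": 0, "dy": -0.06, "dz": 0, "wx": 0, "wy": 0, "wz": 0, "claw": 0},
  ],
)

```text
clock: 12.75
tool_pos: [0.502, 0.2669, 0.0619]
eef_rot: [0.064, 0.998, 0.0, 0.0]
contact_force: [1.1, 1.7, 0.4]
opening: 0.005
finger_force: 0.8
```

Emit:
step_arm(
  motion=[
    {"dx": 0, "dy": -0.02, "dz": 0, "wx": 0, "wy": 0, "wz": 0, "claw": 0},
    {"dx": 0, "dy": -0.04, "dz": 0, "wx": 0, "wy": 0, "wz": 0, "claw": 0},
  ],
)

```text
clock: 12.95
tool_pos: [0.502, 0.2663, 0.0623]
eef_rot: [0.064, 0.998, 0.003, 0.0]
contact_force: [2.4, 8.3, -3.4]
opening: 0.007
finger_force: 3.8
```

Emit:
step_arm(
  motion=[
    {"dx": 0, "dy": -0.02, "dz": 0, "wx": 0, "wy": 0, "wz": 0, "claw": 0},
    {"dx": 0, "dy": -0.03, "dz": 0, "wx": 0, "wy": 0, "wz": 0, "claw": 0},
  ],
)

```text
clock: 13.15
tool_pos: [0.5019, 0.2663, 0.0625]
eef_rot: [0.063, 0.998, 0.005, 0.001]
contact_force: [3.6, 11.4, -6.5]
opening: 0.006
finger_force: 5.1
```

```bash
python3 -c "
from h import *
go(f2w([-.002,.12,.063]))"
```

```text
pos [0.5019 0.2663 0.0625] frame [-0.0017  0.1422  0.0625] yaw 172.73 shares [ 0.004 -0.278 -0.009] q [-0.17  0.97 -0.69  1.85  0.96  0.69 -0.  ] F [ 3.6 11.4 -6.5] t 13.15
```

Emit:
step_arm(
  motion=[
    {"dx": 0, "dy": 0.1, "dz": 0, "wx": 0, "wy": 0, "wz": 0, "claw": 0},
    {"dx": 0, "dy": 0.35, "dz": 0, "wx": 0, "wy": 0, "wz": 0, "claw": 0},
    {"dx": 0, "dy": 0.4, "dz": -0.3, "wx": 0, "wy": 0, "wz": 0, "claw": 0},
    {"dx": 0, "dy": 0.4, "dz": -0.8, "wx": 0, "wy": 0, "wz": 0, "claw": 0},
    {"dx": 0, "dy": 0.4, "dz": -1, "wx": 0, "wy": 0, "wz": 0, "claw": 0},
  ],
)

```text
clock: 13.65
tool_pos: [0.5054, 0.2935, 0.1443]
eef_rot: [0.064, 0.998, 0.0, 0.001]
contact_force: [1.2, 0.4, 0.6]
opening: 0.005
finger_force: 0.0
```

Emit:
step_arm(
  motion=[
    {"dx": 0, "dy": -0.4, "dz": -0.4, "wx": 0, "wy": 0, "wz": 0, "claw": 0},
    {"dx": 0, "dy": -0.8, "dz": -0.8, "wx": 0, "wy": 0, "wz": 0, "claw": 0},
    {"dx": 0, "dy": -0.8, "dz": -0.8, "wx": 0, "wy": 0, "wz": 0, "claw": 0},
    {"dx": 0, "dy": -0.8, "dz": -0.8, "wx": 0, "wy": 0, "wz": 0, "claw": 0},
  ],
)

```text
clock: 14.05
tool_pos: [0.4972, 0.2283, 0.2058]
eef_rot: [0.065, 0.998, -0.001, 0.0]
contact_force: [-0.5, -0.5, 0.4]
opening: 0.005
finger_force: 0.0
```

```bash
python3 - <<'E'
from h import *
go(f2w([-.002,.12,.2])); p,d=snap('wrist'); cv2.imwrite('pics/w6.png',cv2.resize(p[90:310,20:420,::-1],None,fx=2,fy=2,interpolation=cv2.INTER_CUBIC))
r=p.astype(int); P=w2f(cloud('wrist')); m=(r[...,0]>150)&(r[...,1]<70)&(r[...,2]<70)&(P[...,2]>.06)&(abs(P[...,0])<.03)
print(m.sum(),np.nanmean(P[m],0),np.nanmin(P[m],0),np.nanmax(P[m],0))
w=(r.min(-1)>150)&(abs(P[...,0])<.05)&(P[...,1]>-.04)&(P[...,1]<.09)&(P[...,2]>.03)&(P[...,2]<.05)
A=np.c_[P[w][:,:2],np.ones(w.sum())]; print(np.linalg.lstsq(A,P[w][:,2],rcond=None)[0], np.nanmedian(P[w][:,2]))
E
```

```text
pos [0.4972 0.2283 0.2058] frame [-0.0015  0.1039  0.2058] yaw 172.5 shares [0.007 0.201 0.072] q [-0.02  0.76 -0.87  1.82  0.72  0.92  0.22] F [-0.5 -0.5  0.4] t 14.05
256 [-0.00342548  0.11890712  0.07883874] [-0.01044365  0.11162242  0.07537179] [0.0033371  0.12636595 0.08076078]
[-0.00408119  0.00937705  0.04166963] 0.04169475991831045
```

View pics/w6.png

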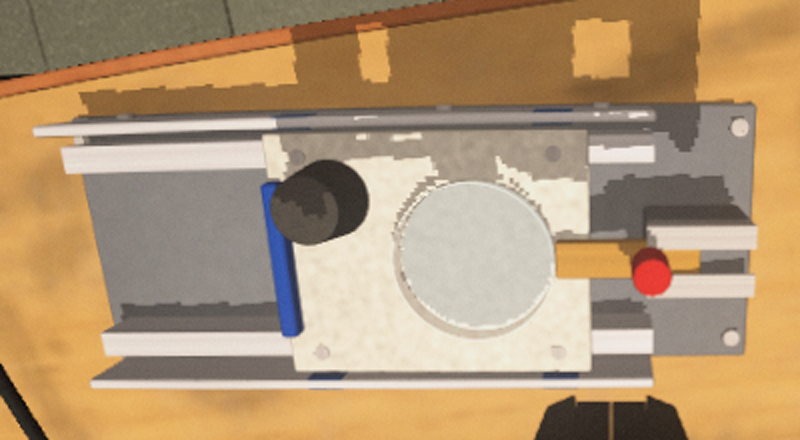

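The picture shows the tongue over the board's edge by about 15 mm, and the knob has moved from 139 to 119 mm. It met a hard stop: 11 N with no further motion, against 2 N while sliding. The dish and bung are standing and the arm is clear, so I'm handing in.

Emit:
step_arm(
  motion=[
    {"dx": 0, "dy": 0, "dz": -0.4, "wx": 0, "wy": 0, "wz": 0, "claw": 0},
    {"dx": 0, "dy": 0, "dz": -0.6, "wx": 0, "wy": 0, "wz": 0, "claw": 0},
    {"dx": 0, "dy": 0, "dz": -0.6, "wx": 0, "wy": 0, "wz": 0, "claw": 0},
    {"dx": 0, "dy": 0, "dz": -0.6, "wx": 0, "wy": 0, "wz": 0, "claw": 0},
  ],
)

```text
clock: 14.5
tool_pos: [0.4965, 0.23, 0.2525]
eef_rot: [0.064, 0.998, -0.0, -0.001]
contact_force: [0.4, 0.5, -0.2]
opening: 0.003
finger_force: 0.0
```

```bash
python3 -c "
from h import *
print(workorder.finish_job())"
```

```text
the job is handed in; nothing more can be done
None
```

The job is handed in at about 14.5 s (no verdict was returned): the board dropped level into the notches, the bolt was pushed to its stop about 15 mm over the board's edge, the dish and bung are still standing, the arm is clear, and it stayed away from the tape roll, dropper and screwdriver.

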